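Nest the varnish cups on the sprung stand and hold it down on its stop

ROBOT

A 6-joint arm with a two-finger parallel gripper is mounted at the origin on the work surface. World frame = base frame: x ahead of the robot, y to its left, z up, the work surface at z = 0. Lengths are in m, angles in rad, forces in N, time in s.
With the tool pointing down it reaches from about 0.275 to 0.825 m from the base axis. Payload 4.9 kg.
Tool frame: the origin (TCP) lies midway between the tips of the shut fingers; the grasp point (between the pads) lies 19 mm behind it (bot.grip_depth is the distance from the TCP to the grasp point, in m); y points along the fingers, x is the direction in which the jaws open and shut, and the axes are right-handed (so a half turn about y gives the same grasp; the last joint's range is limited). The gripper opens to 85 mm and grips with 20 to 120 N. Pads are 22 mm wide; open, the fingers measure 114 mm over their backs; the gripper's body (76 mm by 85 mm) begins 54 mm behind the grasp point. The pads swing forward as they close: fully open they stand 13 mm farther back than shut.
Start: joints at [-1.361, 0.326, -0.193, 1.052, 0, 1.437], TCP at [0.185, -0.518, 0.231] pointing down, gripper open.
Joint ranges: [-2.65, 2.65], [-0.97, 1.79], [-1.3, 1.35], [-1.93, 2.1], [-1.47, 1.37], [-3.14, 3.14]. Speed limits (rad/s): [2.57, 2.57, 3.14, 3.14, 3.14, 3.14].

INTERFACE

Orientations are given as a unit quaternion [w, x, y, z].
In Python, from cell import bot gives the robot as it stands. Calls block until the motion is done:
- bot.move_pose(position, orientation): joint-space move of the TCP to a pose.
- bot.move_linear(position, speed=0.15, rotation=None, until_force=None): straight line of the TCP; rotation=None keeps the orientation; speed is the mean speed in m/s. With until_force (N) it stops when the force on the tool has changed by that much, and returns True; else False.
- bot.goto_joints(angles): joint-space move.
- bot.set_gripper(opening, grasp_force=None): opening from 0.0 (shut) to 1.0 (fully open); grasp_force is the grip in N (None keeps the last); returns when the fingers have stopped.
- bot.wait(seconds).
- bot.solve_ik(position, orientation): joint angles nearest the present ones, or None.
- bot.camera(name): name is "scene" or "top" or "wrist"; returns the picture (400x640x3 uint8, red, green, blue); there is no depth.
- bot.calibration(name): a dict with "mtx" (3x3 intrinsics, pixels), "extrinsics" (4x4, takes a point from world to camera coordinates); the wrist camera has in their place "hand_eye" (4x4, takes a point from camera to tool coordinates, whose origin is the TCP and whose axes are the tool frame's). Camera axes: x right, y down, z forward; pixel columns grow to the right and rows downward; lengths in m; the calibration is good to about 2 mm. The wrist camera is an equidistant fisheye: a pixel r from the principal point sees the ray r / f radians off the axis. A picture is of the moment at which its call begins: read the wrist's pose just before it. calibration takes no time and is no camera call.
A pose or a line that the arm cannot do raises bot.PlanningError and nothing moves.
- bot.close_job(): hands the job in, once; it reports no verdict.
Trained networks look in the newest picture that a camera, given by its name, has taken for a name from the list of things; names that differ only in an ending like _2 or _b are one class to them, and where a whole thing is asked for, a point or a joint stands for the part that bears it (a point fixed in the world has none). Each returns a list of dicts, best first, with "confidence" (0 to 1); they miss things now and then, are a little off and sometimes report something else, mostly with a low value. They report only what shows in the picture. A call takes as long as a camera call.
- bot.search_frame(camera, thing): "bbox" ([left, top, width, height] in pixels, round what is visible of it).
Readings, each from a call of its own:
- bot.read_clock(): time.
- bot.read_joint_positions(): joint angles.
- bot.read_joint_vel(): joint speeds.
- bot.read_joint_efforts(): joint torques, N m.
- bot.read_position(): TCP position.
- bot.read_tool_rot(): TCP orientation.
- bot.read_ft_force(): force on the tool from outside, world axes, zero at the start.
- bot.read_moment(): the same for the moment, N m.
- bot.read_gripper_width(): opening from 0.0 (shut) to 1.0 (fully open).
Only numpy, scipy, OpenCV 4.12 (cv2) and the standard library are available. Lean on these libraries where they do the work, as an engineer would, in place of code of your own. Each camera call takes 0.05 s, during which the arm holds its last target. There are 200 camera calls.

TASK

Nest the steel varnish cups in size order: the middle cup goes into the large one that already stands on the sprung stand, and the small cup goes into the middle one, each upright and right down on the floor of the next. Press the nest down, without ramming it, until the sprung platform is fully down against its hard stop, and finish while still holding it down there: the program ends with the gripper holding the nest pressed. Leave the tools and the other things on the bench where they lie.

Things in the scene. Friction and masses are not known exactly. Their poses are not given: they have to be found in the camera images.
- stand: Fixed sprung stand: a round plywood base, 116 mm across and 18 mm high, with a short steel collar (the hard stop) up to 26 mm. Above it a dark wooden platform, 83 mm across, rides on a steel stem with a coil spring. Origin: centre of the base's underside, on the bench; z up.
- platform (a joint): How far the sprung platform of the stand is pushed straight down, in m: 0 at rest, 0.014 at the hard stop. The spring carries 5 N before it sinks, rising by 0.3 N per mm to 9 N at the stop (the cups' weight, 1.3 to 2.6 N, helps); beyond that it is rigid. It springs back when let go. A push of about 11 N makes sure of the stop.
- platform_top (a point): Centre of the platform's flat top, 46 mm above the bench at rest, moving down with it; the large cup stands here inside a raised lip 4.5 mm high (3.5 mm of play all round).
- cup_large: Large straight-sided open steel cup: 68 mm outside diameter, 42 mm high, wall and floor 3 mm (inside diameter 62 mm). It starts standing on the platform of the stand. Origin: centre of its underside; z up through the mouth. 0.06 to 0.10 kg.
- cup_middle: Middle straight-sided open steel cup: 52 mm outside diameter, 64 mm high, wall and floor 3 mm. Starts upright on the bench, left or right of the stand. Origin: centre of its underside; z up through the mouth. Nested, its underside is 3 mm above the large cup's, and its rim stands 25 mm above the large cup's rim, so it can be gripped there. 0.04 to 0.08 kg.
- cup_small: Small straight-sided open steel cup, slimmest and tallest: 36 mm outside diameter, 86 mm high, wall and floor 3 mm. Starts upright on the bench, on the other side of the stand from the middle cup. Origin: centre of its underside; z up through the mouth. Nested, its underside is 3 mm above the middle cup's, its rim 25 mm above the middle cup's rim. 0.03 to 0.06 kg.
- gouge: Bystander: fingernail gouge with an ash handle, 250 mm long, 28 mm high, lying beyond the stand. Origin: under its middle; x along it towards the blade.
- finger_plane: Bystander: tiny brass finger plane, 42 x 20 x 18 mm. Origin: centre of its sole.
- end_button: Bystander: black ebony end button, 23 mm across, 26 mm high, standing on its head with the stem up, on the robot's side of the stand. Origin: centre of its underside.
- thickness_gauge: Bystander: pewter-grey dial thickness gauge lying flat, a U frame about 220 x 84 mm and 14 mm high with a round 56 mm dial (18 mm high) on one side. Origin: on the bench, at the middle of the frame.
- sharpening_stone: Bystander: grey sharpening stone in a dark wooden holder, 160 x 55 x 26 mm, near the robot. Origin: centre of its underside.

How it is judged:
By the outcome, as a careful person would: the job done as asked, in the order asked, and still so for the second after the job is handed in, while the arm keeps its last pose, push and grip.
It also fails if it takes over 54 s, if anything falls off the work surface, if the arm or the gripper's body presses on something with over 40 N, if the wrist force passes 120 N, or if a joint passes its speed limit or range.

## Working session

There is one attempt and no reset: what is moved stays moved. The work goes in short steps, each a Python script; the robot and the scene stay as the last script left them, time stands still between calls to the robot, and variables do not carry over. Pictures are saved under pics/ and viewed, about 8 in all and at most 12, crops included, and the job is handed in when it is done.

```bash
mkdir -p pics; ls; python3 - <<'E'
from cell import bot
import cv2, numpy as np
np.set_printoptions(precision=4,suppress=True)
for n in ("scene","top"):
    im=bot.camera(n); cv2.imwrite(f"pics/{n}0.png",im[:,:,::-1])
    c=bot.calibration(n); print(n,c["mtx"],c["extrinsics"])
    for t in ("stand","cup_large","cup_middle","cup_small","end_button","finger_plane"):
        print(n,t,[(d["bbox"],round(d["confidence"],2)) for d in bot.search_frame(n,t)][:3])
print(bot.calibration("wrist"),bot.read_clock(),bot.read_tool_rot(),bot.read_gripper_width())
E
```

```text
pics
scene [[387.3469   0.     319.3609]
 [  0.     387.3469 200.8757]
 [  0.       0.       1.    ]] [[-0.3194  0.9475  0.0125  0.0839]
 [ 0.6699  0.2351 -0.7043 -0.3518]
 [-0.6703 -0.2166 -0.7098  1.2661]
 [ 0.      0.      0.      1.    ]]
scene stand [([261.5, 200.8, 53.5, 42.5], 0.61)]
scene cup_large [([268.5, 187.6, 39.2, 37.0], 0.71)]
scene cup_middle [([378.2, 186.8, 26.0, 34.4], 0.92), ([264.8, 201.5, 41.2, 24.6], 0.71)]
scene cup_small [([166.8, 138.7, 22.9, 35.7], 0.6)]
scene end_button [([333.1, 171.7, 4.7, 14.5], 0.61)]
scene finger_plane [([338.8, 260.1, 16.0, 24.5], 0.59)]
top [[455.0934   0.     320.0391]
 [  0.     455.0934 201.9183]
 [  0.       0.       1.    ]] [[-0.0135 -0.9999 -0.0004  0.0801]
 [-0.9735  0.0132 -0.2284  0.5848]
 [ 0.2284 -0.0027 -0.9736  1.0977]
 [ 0.      0.      0.      1.    ]]
top stand [([310.9, 182.8, 41.8, 41.7], 0.78)]
top cup_large [([317.8, 197.9, 32.2, 21.0], 0.65), ([324.3, 180.0, 21.4, 36.7], 0.64)]
top cup_middle [([242.5, 232.1, 21.7, 22.6], 0.81)]
top cup_small [([450.3, 222.5, 22.0, 17.6], 0.84)]
top end_button [([307.2, 263.0, 6.0, 7.3], 0.62)]
top finger_plane [([268.5, 163.4, 12.0, 13.8], 0.58)]
{'mtx': array([[309.7069,   0.    , 322.703 ],
       [  0.    , 309.7069, 204.604 ],
       [  0.    ,   0.    ,   1.    ]]), 'hand_eye': array([[ 1.    , -0.0001, -0.0006,  0.0001],
       [ 0.0006, -0.3099,  0.9508, -0.1423],
       [-0.0003, -0.9508, -0.3099,  0.079 ],
       [ 0.    ,  0.    ,  0.    ,  1.    ]])} 0.7 [-0.5781  0.5782 -0.4071  0.4071] 1.0006596006329462
```

View images.

```bash
python3 - <<'E'
import cv2,numpy as np
a=cv2.imread("pics/scene0.png")[110:310,120:440];b=cv2.imread("pics/top0.png")[120:320,190:510]
cv2.imwrite("pics/both0.png",cv2.resize(np.vstack([a,b]),None,fx=1.5,fy=1.5,interpolation=cv2.INTER_CUBIC) if 0 else cv2.resize(np.vstack([a,b]),(480*1,600)))
E
```

```text
(no output)
```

View pics/both0.png

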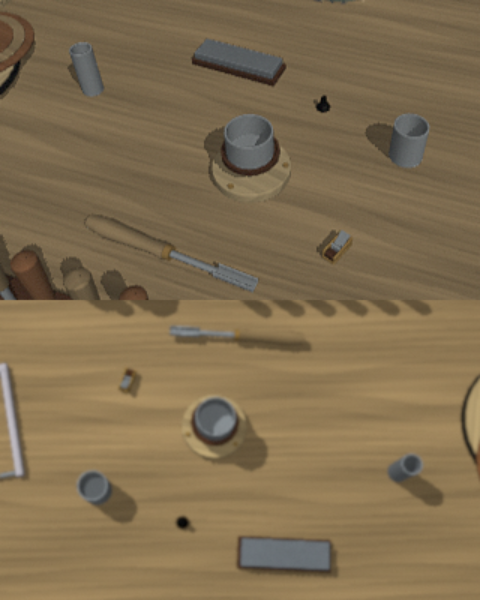

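```bash
cat > h.py <<'E'
from cell import bot
import cv2, numpy as np
from scipy.optimize import least_squares
from scipy.spatial.transform import Rotation as R
np.set_printoptions(precision=4,suppress=True)
SZ=dict(cup_large=(.034,.042),cup_middle=(.026,.064),cup_small=(.018,.086))
TH=np.linspace(0,2*np.pi,72)
def rot(a):  # tool down, jaws opening along angle a
    x=np.array([np.cos(a),np.sin(a),0]); y=np.array([0,0,-1.]); return R.from_matrix(np.c_[x,y,np.cross(x,y)])
def quat(a):
    q=rot(a).as_quat(); return [q[3],q[0],q[1],q[2]]
def ring(c,r,z): return np.c_[c[0]+r*np.cos(TH),c[1]+r*np.sin(TH),np.full(72,z)]
def fixed(name,P):
    c=bot.calibration(name); E=c["extrinsics"]; p=P@E[:3,:3].T+E[:3,3]; p=p@np.array(c["mtx"]).T; return p[:,:2]/p[:,2:]
def wristproj(P,pos,q):
    c=bot.calibration("wrist"); H=c["hand_eye"]; t=(P-np.array(pos))@R.from_quat([q[1],q[2],q[3],q[0]]).as_matrix()
    p=(t-H[:3,3])@H[:3,:3]; rr=np.hypot(p[:,0],p[:,1]); th=np.arctan2(rr,p[:,2]); m=c["mtx"]
    return np.c_[m[0,2]+m[0,0]*th*p[:,0]/rr, m[1,2]+m[1,1]*th*p[:,1]/rr]
def bb(p): return np.r_[p.min(0),p.max(0)]
def box(d): l,t,w,h=d["bbox"]; return np.array([l,t,l+w,t+h])
def fit(obs,name,z0=0.,x0=(.5,0.)):
    "obs: list of (projector, [l,t,r,b]); fits cup x,y"
    r,h=SZ[name]
    f=lambda c: np.concatenate([bb(pr(np.r_[ring(c,r,z0),ring(c,r,z0+h)]))-b for pr,b in obs])
    s=least_squares(f,x0,loss="soft_l1"); return s.x,s.fun
E
python3 - <<'E'
from h import *
obs={"cup_middle":dict(scene=[378.2,186.8,26,34.4],top=[242.5,232.1,21.7,22.6]),
"cup_small":dict(scene=[166.8,138.7,22.9,35.7],top=[450.3,222.5,22,17.6]),
"cup_large":dict(scene=[268.5,187.6,39.2,37.0])}
for n,o in obs.items():
    print(n,*fit([(lambda P,c=c:fixed(c,P),box({"bbox":b})) for c,b in o.items()],n,.046 if n=="cup_large" else 0))
# stand base bbox in top
f=lambda c:bb(fixed("top",ring(c,.058,.018)))-box({"bbox":[310.9,182.8,41.8,41.7]})
s=least_squares(f,(.5,.05));print("stand",s.x,s.fun)
for p in ([.5,.22],[.5,.05],[.5,-.23]):
  for a in np.arange(-np.pi,np.pi,np.pi/4):
    j=bot.solve_ik([*p,.2],quat(a)); print(p,round(a,2),j if j is None else np.array(j))
E
```

```text
cup_middle [0.4853 0.2437] [-0.5076 -0.7641  1.0713  1.4975 -0.3864 -0.2939  1.539   0.5499]
cup_small [ 0.5073 -0.2868] [-0.9843 -0.7951 -0.2023  0.0035 -2.0869 -0.5296 -0.083   1.1825]
cup_large [0.5966 0.0423] [ 2.3104 -0.1509 -3.3471  0.2125]
stand [0.593  0.0407] [-0.8121 -0.32    0.8123  0.2886]
[0.5, 0.22] -3.14 [ 0.2794  0.3422 -0.2529  0.9757  0.     -1.2914]
[0.5, 0.22] -2.36 [ 0.2794  0.3422 -0.2529  0.9757  0.     -2.0768]
[0.5, 0.22] -1.57 [ 0.2794  0.3422 -0.2529  0.9757  0.     -2.8622]
[0.5, 0.22] -0.79 [ 0.2794  0.3422 -0.2529  0.9757  0.      2.6356]
[0.5, 0.22] 0.0 [ 0.2794  0.3422 -0.2529  0.9757  0.      1.8502]
[0.5, 0.22] 0.79 [ 0.2794  0.3422 -0.2529  0.9757  0.      1.0648]
[0.5, 0.22] 1.57 [ 0.2794  0.3422 -0.2529  0.9757  0.      0.2794]
[0.5, 0.22] 2.36 [ 0.2794  0.3422 -0.2529  0.9757  0.     -0.506 ]
[0.5, 0.05] -3.14 [-0.0473  0.2635 -0.3645  0.9428  0.     -1.6181]
[0.5, 0.05] -2.36 [-0.0473  0.2635 -0.3645  0.9428  0.     -2.4035]
[0.5, 0.05] -1.57 [-0.0473  0.2635 -0.3645  0.9428  0.      3.0943]
[0.5, 0.05] -0.79 [-0.0473  0.2635 -0.3645  0.9428  0.      2.3089]
[0.5, 0.05] 0.0 [-0.0473  0.2635 -0.3645  0.9428  0.      1.5235]
[0.5, 0.05] 0.79 [-0.0473  0.2635 -0.3645  0.9428  0.      0.7381]
[0.5, 0.05] 1.57 [-0.0473  0.2635 -0.3645  0.9428  0.     -0.0473]
[0.5, 0.05] 2.36 [-0.0473  0.2635 -0.3645  0.9428  0.     -0.8327]
[0.5, -0.23] -3.14 [-0.5653  0.3495 -0.2421  0.9792  0.     -2.1361]
[0.5, -0.23] -2.36 [-0.5653  0.3495 -0.2421  0.9792  0.     -2.9215]
[0.5, -0.23] -1.57 [-0.5653  0.3495 -0.2421  0.9792  0.      2.5763]
[0.5, -0.23] -0.79 [-0.5653  0.3495 -0.2421  0.9792  0.      1.7909]
[0.5, -0.23] 0.0 [-0.5653  0.3495 -0.2421  0.9792  0.      1.0055]
[0.5, -0.23] 0.79 [-0.5653  0.3495 -0.2421  0.9792  0.      0.2201]
[0.5, -0.23] 1.57 [-0.5653  0.3495 -0.2421  0.9792  0.     -0.5653]
[0.5, -0.23] 2.36 [-0.5653  0.3495 -0.2421  0.9792  0.     -1.3507]
```

```bash
cat >> h.py <<'E'
A=np.pi/2
def look(fn,*names):
    pos=bot.read_position(); q=bot.read_tool_rot(); im=bot.camera("wrist"); cv2.imwrite(f"pics/{fn}.png",im[:,:,::-1])
    ds={n:bot.search_frame("wrist",n) for n in names}
    return pos,q,(lambda P:wristproj(P,pos,q)),ds
E
python3 - <<'E'
from h import *
r={}
for tag,p,names in (("w_l",[.595,.041,.22],["cup_large","stand"]),("w_m",[.485,.244,.18],["cup_middle"])):
    bot.move_pose(p,quat(A)); pos,q,pr,ds=look(tag,*names); print(tag,pos,q,bot.read_clock())
    for n in names: print(n,[(d["bbox"],round(d["confidence"],2)) for d in ds[n]][:3])
    n=names[0]
    if ds[n]:
        c,res=fit([(pr,box(ds[n][0]))],n,.046 if n=="cup_large" else 0,p[:2]); print(n,c,res)
    else: c=p[:2]
    im=cv2.imread(f"pics/{tag}.png"); rr,h=SZ[n]; z=.046 if n=="cup_large" else 0
    for zz,rad in ((z+h,rr),(z+h,rr-.003),(z,rr)): cv2.polylines(im,[pr(ring(c,rad,zz)).astype(int)],True,(0,0,255),1)
    r[tag]=im
cv2.imwrite("pics/ov1.png",cv2.resize(np.vstack([i[60:340,150:500] for i in r.values()]),None,fx=1.05,fy=1.05))
E
```

```text
w_l [0.595  0.0401 0.22  ] [-0.5003  0.5004  0.4996 -0.4997] 3.3083
cup_large [([284.1, 150.6, 71.8, 78.7], 0.65), ([44.4, 109.5, 56.8, 36.4], 0.53)]
stand [([270.1, 127.1, 100.7, 84.0], 0.95)]
cup_large [0.5946 0.0374] [-0.8278  0.7926  0.8228 -0.693 ]
w_m [0.4861 0.2435 0.1804] [-0.4998  0.5006  0.5001 -0.4995] 4.3417
cup_middle [([296.6, 154.9, 60.8, 68.4], 0.94)]
cup_middle [0.4823 0.2471] [ 0.611  -0.1807 -0.6152  0.1298]
```

View pics/ov1.png

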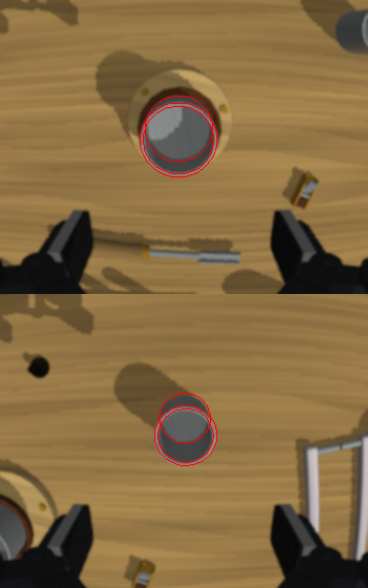

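```bash
cat >> h.py <<'E'
def seg(fn,pr,name,c0,z0):
    "grey silhouette fit: maximise overlap of cup hull with low-saturation mask"
    im=cv2.imread(f"pics/{fn}.png"); hsv=cv2.cvtColor(im,cv2.COLOR_BGR2HSV); m=((hsv[...,1]<60)).astype(np.uint8)
    r,h=SZ[name]
    hull=lambda c: cv2.convexHull(pr(np.r_[ring(c,r,z0),ring(c,r,z0+h)]).astype(np.float32))
    near=np.zeros_like(m); cv2.fillPoly(near,[hull(c0).astype(int)],1); near=cv2.dilate(near,np.ones((15,15))); m=m*near
    k=8; M=cv2.resize(m,None,fx=4,fy=4,interpolation=cv2.INTER_LINEAR)
    def iou(c):
        q=np.zeros_like(M); cv2.fillPoly(q,[(hull(c)*4+1.5).round().astype(int)],1); return (q&M).sum()/(q|M).sum()
    best=max(((iou((c0[0]+dx,c0[1]+dy)),c0[0]+dx,c0[1]+dy) for dx in np.arange(-.008,.0081,.001) for dy in np.arange(-.008,.0081,.001)))
    return best
E
python3 - <<'E'
from h import *
q=[-.5,.5,.5,-.5]
for fn,pos,q,n,c,z in (("w_l",[.595,.0401,.22],[-.5003,.5004,.4996,-.4997],"cup_large",(.595,.039),.046),("w_m",[.4861,.2435,.1804],[-.4998,.5006,.5001,-.4995],"cup_middle",(.4835,.246),0)):
    print(n,seg(fn,lambda P:wristproj(P,pos,q),n,c,z))
for n,c,z in (("cup_large",(.595,.039),.046),("cup_middle",(.484,.245),0),("cup_small",(.507,-.287),0)):
    print(n,[seg(k+"0",lambda P:fixed(k,P),n,c,z) for k in ("top","scene")])
E
```

```text
cup_large (np.float64(0.9651523009854357), np.float64(0.593), np.float64(0.037))
cup_middle (np.float64(0.9420790629575403), np.float64(0.4825), np.float64(0.246))
cup_large [(np.float64(0.9565916398713826), np.float64(0.593), np.float64(0.038)), (np.float64(0.9690558518431694), np.float64(0.592), np.float64(0.036))]
cup_middle [(np.float64(0.9428154631655725), np.float64(0.483), np.float64(0.248)), (np.float64(0.9566710906393942), np.float64(0.482), np.float64(0.245))]
cup_small [(np.float64(0.9362068965517242), np.float64(0.508), np.float64(-0.286)), (np.float64(0.9426943699731903), np.float64(0.506), np.float64(-0.289))]
```

```bash
python3 - <<'E'
from h import *
bot.move_pose([.4825,.246,.10],quat(A)); bot.move_linear([.4825,.246,.038],.12)
print(bot.read_position()); bot.set_gripper(0,40); w=bot.read_gripper_width(); print("w",w,w*85, bot.read_position())
if .5<w<.75:
    bot.move_linear([.4825,.246,.17],.2); bot.move_linear([.593,.037,.17],.2)
    pos,q,pr,ds=look("w_h","cup_middle","cup_large"); print(pos,bot.read_ft_force(),bot.read_gripper_width(),bot.read_clock())
    im=cv2.imread("pics/w_h.png")
    b=pos[2]-.038
    for zz,rad in ((b,.026),(b+.064,.026)): cv2.polylines(im,[pr(ring(pos[:2],rad,zz)).astype(int)],True,(0,0,255),1)
    cv2.polylines(im,[pr(ring((.593,.037),.034,.088)).astype(int)],True,(0,255,0),1)
    cv2.imwrite("pics/ov2.png",im[60:400,140:510])
E
```

```text
[0.4836 0.2464 0.0392]
w 0.5929817648689149 50.403450013857764 [0.4833 0.2462 0.0392]
[0.5924 0.0379 0.1699] [ 0.2794 -0.219   0.2335] 0.5943321023593403 8.1417
```

View pics/ov2.png

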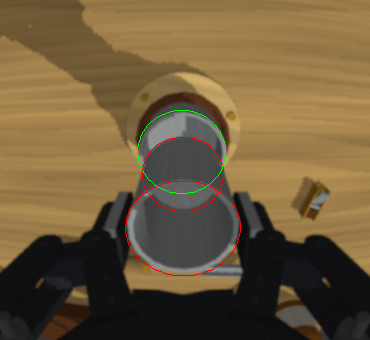

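```bash
python3 - <<'E'
from h import *
bot.move_linear([.593,.037,.135],.15); print(bot.read_position(),bot.read_ft_force())
h=bot.move_linear([.593,.037,.080],.03,until_force=3); p=bot.read_position(); print(h,p,bot.read_ft_force(),bot.read_moment(),"expect z .0882",bot.read_clock())
E
```

```text
[0.5923 0.0374 0.1347] [-0.2259  0.3803  0.0674]
True [0.5928 0.037  0.0866] [-0.4923 -0.8237  3.4937] [ 0.0205 -0.0786  0.0265] expect z .0882 9.95
```

```bash
python3 - <<'E'
from h import *
bot.set_gripper(1.0); p=bot.read_position(); bot.move_linear([p[0],p[1],.22],.2)
pos,q,pr,ds=look("w_n","cup_middle","cup_large"); print(pos)
im=cv2.imread("pics/w_n.png"); b=.049
for c,r,z in (((.5928,.037),.026,.049+.064),((.5928,.037),.023,.049+.064),((.593,.037),.034,.088)): cv2.polylines(im,[pr(ring(c,r,z)).astype(int)],True,(0,0,255) if r<.03 else (0,255,0),1)
a=im[60:340,150:500]
bot.move_pose([.507,-.287,.20],quat(A)); pos,q,pr,ds=look("w_s","cup_small"); print(pos,[(d["bbox"],round(d["confidence"],2)) for d in ds["cup_small"]][:2],bot.read_clock())
c=seg("w_s",pr,"cup_small",(.507,-.287),0); print(c)
im=cv2.imread("pics/w_s.png")
for z in (0,.086): cv2.polylines(im,[pr(ring(c[1:],.018,z)).astype(int)],True,(0,0,255),1)
cv2.imwrite("pics/ov3.png",np.hstack([a,im[60:340,150:500]]))
E
```

```text
[0.5912 0.0371 0.219 ]
[ 0.5074 -0.2861  0.2   ] [([303.7, 161.1, 41.0, 63.8], 0.7)] 12.725
(np.float64(0.9247783202152038), np.float64(0.508), np.float64(-0.287))
```

View pics/ov3.png

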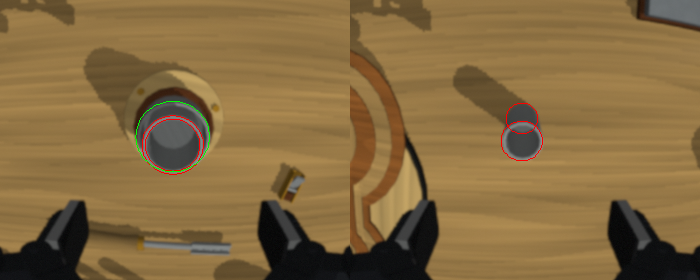

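```bash
python3 - <<'E'
from h import *
c=[.5075,-.287]
bot.move_linear([*c,.10],.2); bot.move_linear([*c,.064],.08)
print(bot.read_position()); bot.set_gripper(0,70); w=bot.read_gripper_width(); g=bot.read_position(); print("w",w*85,g)
if .3<w<.55:
    bot.move_linear([*c,.20],.2); bot.move_linear([.592,.037,.20],.2)
    pos,q,pr,ds=look("w_h2","cup_small","cup_middle"); print(pos,bot.read_gripper_width(),bot.read_clock())
    im=cv2.imread("pics/w_h2.png"); b=pos[2]-g[2]; cc=np.array(pos[:2])+np.array([.5077,-.287])-g[:2]; print(cc)
    for zz in (b,b+.086): cv2.polylines(im,[pr(ring(cc,.018,zz)).astype(int)],True,(0,0,255),1)
    cv2.polylines(im,[pr(ring((.592,.037),.023,.113)).astype(int)],True,(0,255,0),1)
    cv2.imwrite("pics/ov4.png",im[60:400,140:510])
E
```

```text
[ 0.5076 -0.2871  0.0641]
w 33.555972545053734 [ 0.5081 -0.2872  0.0648]
[0.5919 0.0362 0.2   ] 0.3966527039725546 17.3167
[0.5915 0.0364]
```

View pics/ov4.png

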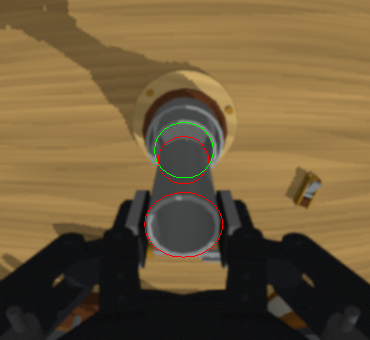

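```bash
python3 - <<'E'
from h import *
bot.move_linear([.593,.037,.187],.1); print(bot.read_position())
f0=bot.read_ft_force()
h=bot.move_linear([.593,.037,.108],.035,until_force=3); p=bot.read_position(); print(h,p,f0,bot.read_ft_force(),bot.read_moment(),"expect z .1165",bot.read_clock(),bot.read_gripper_width())
for k in ("top","scene"): cv2.imwrite(f"pics/{k}1.png",bot.camera(k)[:,:,::-1])
cv2.imwrite("pics/ov5.png",cv2.resize(cv2.imread("pics/scene1.png")[130:270,210:360],None,fx=3,fy=3,interpolation=cv2.INTER_CUBIC))
E
```

```text
[0.5923 0.0368 0.1863]
True [0.5928 0.037  0.1146] [-0.1662 -0.0807 -0.5747] [1.2112 0.2573 3.2654] [ 0.0269 -0.1111  0.0383] expect z .1165 19.4167 0.39321635415520134
```

View pics/ov5.png

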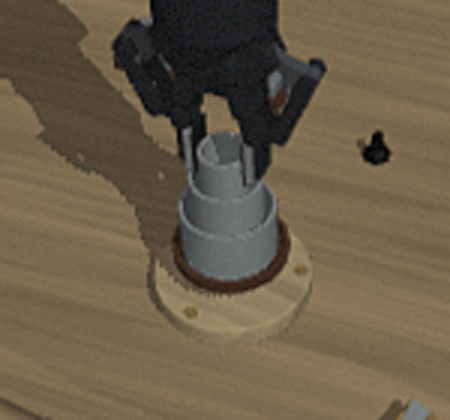

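```bash
python3 - <<'E'
from h import *
bot.set_gripper(0,90); p=bot.read_position(); print(p,bot.read_ft_force())
h=bot.move_linear([.593,.037,.104],.015); print(h,bot.read_position(),bot.read_ft_force())
h=bot.move_linear([.593,.037,.094],.01,until_force=6); print(h,bot.read_position(),bot.read_ft_force())
bot.wait(.5); print(bot.read_position(),bot.read_ft_force(),bot.read_ft_force(),bot.read_gripper_width(),bot.read_clock())
E
```

```text
[0.5927 0.0371 0.1146] [-0.0556  0.3119  4.2407]
False [0.593  0.037  0.1041] [1.0672 0.1595 6.2997]
True [0.5932 0.037  0.1031] [-1.6729  0.1977  7.5821]
[0.5932 0.037  0.1032] [-1.86   -0.3319  7.0846] [-1.86   -0.3319  7.0846] 0.38266669982222434 21.475
```

```bash
python3 - <<'E'
from h import *
z=.1025
while z>.094:
    h=bot.move_linear([.593,.037,z],.01,until_force=8); p=bot.read_position(); f=bot.read_ft_force(); print(round(z,4),h,p,f,bot.read_gripper_width())
    if f[2]>11.5: break
    z=z-.0007
bot.wait(.4); print(bot.read_position(),bot.read_ft_force(),bot.read_moment(),bot.read_clock())
E
```

```text
0.1025 False [0.593  0.037  0.1028] [-0.0632  0.1755  7.5524] 0.3863012501244261
0.1018 False [0.5932 0.037  0.1028] [-1.9902  0.3368 12.0468] 0.38225539510438594
[0.5932 0.037  0.1028] [-1.794   0.1246 11.9588] [ 0.0709  0.3304 -0.0086] 22.3917
```

```bash
python3 - <<'E'
from h import *
a=cv2.imread("pics/scene1.png"); b=bot.camera("scene")[:,:,::-1].copy(); cv2.imwrite("pics/scene2.png",b)
t=bot.camera("top")[:,:,::-1].copy()
# predicted rings, fully pressed
for c,r,z in (((.593,.037),.0415,.032),((.593,.037),.034,.074),((.593,.037),.026,.099),((.593,.037),.018,.124)):
    pass
o=b.copy(); o3=cv2.resize(o[140:250,225:345],None,fx=3,fy=3,interpolation=cv2.INTER_CUBIC); raw=o3.copy()
for r,z in ((.034,.074),(.026,.099),(.018,.124),(.034,.032)):
    cv2.polylines(o3,[((fixed("scene",ring((.593,.037),r,z))-[225,140]+.5)*3-.5).round().astype(int)],True,(0,0,255),1)
cv2.imwrite("pics/ov6.png",np.hstack([raw,o3])); print(bot.read_ft_force(),bot.read_clock())
E
```

```text
[-1.9141  2.0029 12.0511] 22.4917
```

View pics/ov6.png

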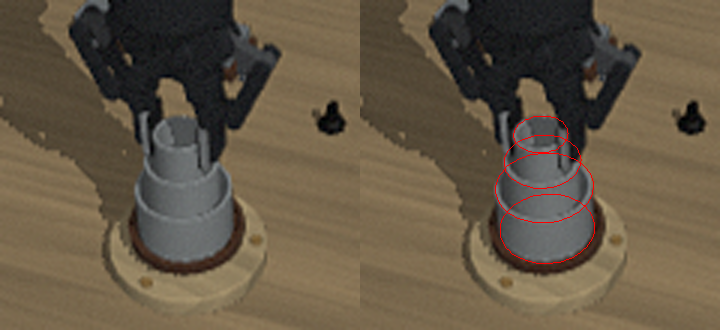

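```bash
python3 -c "
from cell import bot
bot.wait(.5); print(bot.read_position(),bot.read_ft_force(),bot.read_gripper_width(),bot.read_clock()); print(bot.close_job())"
```

```text
[0.59318887 0.03702886 0.10276485] [-1.24106546  0.42881056 12.25739958] 0.3903437253304508 22.9917
the job is handed in; nothing more can be done
None
```

I put the middle cup into the large one, then the small cup into the middle one, and pressed the nest down onto the hard stop. I handed the job in at 23.0 s with the gripper still holding the small cup at a 90 N grip and pushing down.

- **At the stop:** the push read a steady 12.0–12.3 N. The last commanded step down raised it from 7.6 to 12.0 N with no further movement.
- **Travel:** the gripper sank about 11.8 mm from where I first felt contact. Taking the expected floor height instead, the travel is about 13.7 mm of the 14 mm.
- **Seating:** each cup met its floor about 2 mm lower than computed (middle 1.6 mm, small 1.9 mm). I took this to be the platform already sinking slightly under the contact force.
- **Final picture:** the three rims line up with the positions expected for a fully pressed nest. Nothing but the cups was handled; I did not measure the tools and other things again at the end.
- **Disagreements:**
  - One press move stopped early, at 7.6 N, so I finished in small steps.
  - A sideways force of 1–2 N showed while pressing.
  - In the wrist view, the held small cup's rim looked about 6% smaller than predicted. I didn't find the cause, but the contact height and final picture showed no effect.

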